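Centre-punch a flat bar through the guide bush of a marking fixture

ROBOT

A 7-joint arm with a two-finger parallel gripper is mounted at the origin on the work surface. World frame = base frame: x ahead of the robot, y to its left, z up, the work surface at z = 0. Lengths are in m, angles in rad, forces in N, time in s.
With the tool pointing down it reaches from about 0.4 to 0.9 m from the base axis. Payload 5.6 kg.
Tool frame: the origin (TCP) lies midway between the tips of the shut fingers; the grasp point (between the pads) lies 19 mm behind it; z points along the fingers, y is the line along which they close (so a half turn about z gives the same grasp; the last joint's range is limited). The gripper opens to 92 mm and grips with 3 to 60 N. Pads are 20 mm wide; open, the fingers measure 128 mm over their backs; the gripper's body (75 mm by 189 mm) begins 69 mm behind the grasp point.
Start: joints at [-1.176, 0.468, -0.012, 1.603, 0.006, 1.071, -0.056], TCP at [0.276, 0.589, 0.215] pointing down, gripper open.
Joint ranges: [-2.53, 2.53], [-0.31, 2.02], [-1.57, 1.55], [0.28, 2.44], [-1.29, 4.43], [0.15, 1.84], [-2.92, 2.92]. Speed limits (rad/s): [2.57, 2.57, 3.14, 3.14, 3.14, 3.14, 3.14].

INTERFACE

Orientations are given as a 3x3 rotation matrix whose columns are the frame's x, y, z axes.
In Python, from station import env, effector, solver, viewer, workorder, search_frame, tip_of gives the robot as it stands. Calls block until the motion is done:
- env.reach(position, orientation): joint-space move of the TCP to a pose.
- env.movel(position, frame=None, rate=0.15): straight line of the TCP; frame=None keeps the orientation; rate is the mean speed in m/s.
- env.goto_joints(angles): joint-space move.
- effector.release() and effector.grasp(squeeze=None): open the fingers fully, or close them until they stop; squeeze is the grip in N (None keeps the last).
- env.pause(seconds).
- solver.inverse_kinematics(position, orientation): joint angles nearest the present ones, or None.
- env.sense(): the state.
- viewer.read_camera(name): name is "scene" or "top" or "wrist"; returns (picture, depth): 480x640x3 uint8, red, green, blue; 480x640 float32, m along the optical axis (not along the pixel's ray), 0 where there is no reading.
- viewer.camera_info(name): a dict with "intrinsics" (3x3 intrinsics, pixels), "eye" and "rotation" of the camera in the world; the wrist camera has in their place "T_tool_cam" (4x4, takes a point from camera to tool coordinates, whose origin is the TCP and whose axes are the flange's). Camera axes: x right, y up, looking along -z (the intrinsics and any distortion apply to the point x, -y, -z); pixel columns grow to the right and rows downward; lengths in m; the calibration is good to about 2 mm. The wrist camera is an equidistant fisheye: a pixel r from the principal point sees the ray r / f radians off the axis. A picture is of the moment at which its call begins: read the wrist's pose just before it. camera_info takes no time and is no camera call.
A pose or a line that the arm cannot do raises env.PlanningError and nothing moves.
- workorder.finish_job(): hands the job in; it is judged then, once.
Trained networks look in the newest picture that a camera, given by its name, has taken for a name from the list of things; names that differ only in an ending like _2 or _b are one class to them, and where a whole thing is asked for, a point or a joint stands for the part that bears it (a point fixed in the world has none). Each returns a list of dicts, best first, with "score" (0 to 1); they miss things now and then, are a little off and sometimes report something else, mostly with a low value. They report only what shows in the picture. A call takes as long as a camera call. They do not tell look-alikes from the thing itself.
- search_frame(camera, name): "at" ([x, y, z] in m, in world coordinates, good to about 4 mm: the middle of the surface that is visible of it).
- tip_of(camera, name): "at" ([x, y, z] in m, in world coordinates, good to about 4 mm: a listed point, or the origin of a listed thing).
The state is a dict: "t": time; "joint_positions": joint angles; "joint_velocities": joint speeds; "tau": joint torques, N m; "ee_pos": TCP position; "tcp_rot": TCP orientation; "wrist_force": force on the tool from outside, world axes, zero at the start; "moment": the same for the moment, N m; "gripper_width": finger opening in m; "grasp_force": force on a finger pad.
Only numpy, scipy, OpenCV 4.12 (cv2) and the standard library are available. Lean on these libraries where they do the work, as an engineer would, in place of code of your own. Each camera call takes 0.05 s, during which the arm holds its last target. There are 200 camera calls.

TASK

Take the automatic centre punch out of the tool block, put its point down through the guide bush of the marking fixture and press it gently and straight down onto the steel bar until its spring trips with a snap, stopping there and not driving it on to its stop. Do not fire it anywhere else; then stand it back in its own, empty hole in the tool block, fully home, and let go, leaving the other things on the bench where they are.

Things in the scene. Friction and masses are not known exactly. Their poses are not given: they have to be found in the camera images.
- punch: Automatic centre punch, round, standing point down in the tool block, 120 mm long, 0.2 to 0.3 kg. Knurled steel barrel 20 mm in diameter, 66 mm long, with a brass cap 22 mm in diameter, 14 mm long on top; below the barrel's flat shoulder a dark spindle 10 mm in diameter sticks out 40 mm, its last 6 mm a cone. Origin on the axis at the shoulder, which rests on the block's top; z up the tool.
- point (a point): Point of the punch's spindle, 40 mm below the shoulder at rest. On something hard the spindle slides up into the barrel on a spring: 2 to 3 N start it, the load climbs about 3.5 N per mm to 12 to 15 N at 3 to 3.5 mm, then the spring trips and the load drops 4 N or more at once (the snap). Hard stop at 7.2 mm: it must not be driven in over 6.5 mm. It resets itself when let off.
- fixture: Marking fixture fixed to the bench, grey steel, 110 (x) by 100 (y) by 46 mm high: base, 22 mm slot, 12 mm top plate with the bush at its centre; 5 mm screw heads 45 mm from the bush in x, a clamp knob out to 84 mm at -x. A flat bar 60 by 6 mm is clamped in the slot on packing and sticks out 92 mm at +y. Neither may take more than 25 N from the punch. Origin: underside centre.
- bush (a point): Mouth centre of the guide bush: a round hole of 11.7 mm bore straight down through the 12 mm top plate, ringed in brass, 46 mm above the bench. The packing under the bar differs and the bar is not measured: its upper face lies anywhere from 14 to 28 mm below this mouth and has to be felt for with the punch.
- stand: Tool block fixed to the bench, pale wood, 55 mm (x) by 160 mm (y) by 48 mm high, with three equal upright holes in a row along y, 50 mm apart. One holds the punch, the others a red-handled scriber and a dark drift pin, both reaching 56 mm or less above the block. Which hole is whose changes. Origin at the centre of the underside.
- hole0 (a point): Mouth centre of the tool block's hole at y = -50 mm of the block: 13 mm bore, 46 mm deep, at the block's upper face, 48 mm above the bench.
- hole1 (a point): The same for the middle hole of the block.
- hole2 (a point): The same for the hole at y = +50 mm of the block.
- scriber: Red-handled scriber standing in the tool block, handle 19 mm in diameter, 51 mm above the block. Bystander. Origin on its axis at the block's upper face.
- drift: Dark steel drift pin standing in the tool block, 18 mm in diameter, 56 mm above the block. Bystander. Origin on its axis at the block's upper face.
- angle_a: Rusty steel angle bracket, 45 x 80 x 45 mm, lying beyond the work. Bystander. Origin at its underside's centre.
- angle_b: A second angle bracket of the same size. Bystander. Origin at its underside's centre.
- disc: Grinding disc lying flat, 115 mm in diameter, 6 mm thick. Bystander. Origin at its underside's centre.
- chipper: Hammer lying at the right of the bench, 240 mm long. Bystander.
- pot: Dark red paint pot, 84 mm in diameter, 95 mm high, at the left of the bench. Bystander. Origin at its underside's centre.
- lug: Rusty forged lug with a bright 24 mm shank, 125 mm long, 30 mm high, at the right beyond the work. Bystander.
- trip (a point): The catch hidden inside the punch's barrel, on the axis, 30 mm above the shoulder; it jumps up 3.5 mm in the barrel when the spring trips and drops back when the point is unloaded. Not to be seen from outside.
Mind the look-alikes: they are no part of the job. There is more than one size of the fixture; the job needs the smallest.

How it is judged:
On the way, in this order (a step that is already met when the one before it is completed fails the run):
1. the punch is fully drawn out of the tool block (z of point in the frame of stand above 0.051 m), for 0.1 s.
2. the punch's spring trips in the guide bush: catch up by more than 2 mm, point down through the bush and bearing on the bar, upright within 5 degrees (z of trip in the frame of punch above 0.032 m and horizontal distance between point and bush below 0.003 m and z of point in the frame of bush below -0.012 m and angle between punch's own z axis and vertical below 0.09 rad and contact force between punch and fixture above 0.5 N), for 0.04 s.
At the end, for the whole second after the job is handed in: The punch stands released and at rest in its hole of the tool block: its axis within 4 mm of the hole's centre, its shoulder within 3 mm of the block's top, upright within 6 degrees ((horizontal distance between punch and hole0 below 0.004 m or horizontal distance between punch and hole1 below 0.004 m or horizontal distance between punch and hole2 below 0.004 m) and z of punch in the frame of stand between 0.044 and 0.051 m and angle between punch's own z axis and vertical below 0.1 rad and linear speed of punch below 0.02 m/s); the robot touches nothing.
It fails at once if the punch bears on the fixture or the bar with more than 25 N (contact force between punch and fixture above 25 N).
It fails at once if the spindle is driven in by more than 6.5 mm, onto its hard stop (z of point in the frame of punch above -0.0335 m).
It fails at once if the punch is fired anywhere but in the guide bush (z of trip in the frame of punch above 0.032 m and horizontal distance between point and bush above 0.006 m).
It fails at once if the scriber or the drift is pulled out of, or knocked over in, the tool block (distance of any of scriber, drift from where it was at the start of the episode above 0.01 m).
It fails at once if another thing on the bench is shoved by more than 20 mm (distance of any of angle_a, angle_b, disc, chipper, pot, lug from where it was at the start of the episode above 0.02 m).
It also fails if it takes over 64 s, if anything falls off the work surface, if the arm or the gripper's body presses on something with over 40 N, if the wrist force passes 120 N, or if a joint passes its speed limit or range.

## Working session

There is one attempt and no reset: what is moved stays moved. The work goes in short steps, each a Python script; the robot and the scene stay as the last script left them, time stands still between calls to the robot, and variables do not carry over. Pictures are saved under pics/ and viewed, at most 10 in all, crops included, and the job is handed in when it is done.

```bash
ls; mkdir -p pics
python3 - <<'E'
from station import *
import cv2,numpy as np
ims=[]
for c in ("scene","top"):
    p,d=viewer.read_camera(c); cv2.imwrite(f"pics/{c}0.png",p[:,:,::-1]); np.save(f"pics/{c}d.npy",d)
    i=viewer.camera_info(c); print(c,np.round(i["intrinsics"],1).tolist(),np.round(i["eye"],3),np.round(i["rotation"],3).tolist(),[k for k in i])
    for n in("punch","fixture","bush","stand","hole0","hole1","hole2","scriber","drift"):
        for f in (search_frame,tip_of):
            try:print(c,n,f.__name__,[(np.round(r["at"],3).tolist(),round(r["score"],2)) for r in f(c,n)][:5])
            except Exception as e:print(n,f.__name__,e)
s=env.sense();print(s["t"],s["wrist_force"],s["tcp_rot"])
E
```

```text
pics
scene [[474.4, 0.0, 326.6], [0.0, 474.4, 238.6], [0.0, 0.0, 1.0]] [ 1.395 -0.168  0.848] [[0.173, -0.634, 0.753], [0.985, 0.122, -0.123], [-0.014, 0.763, 0.646]] ['intrinsics', 'eye', 'rotation']
scene punch call [([0.584, -0.161, 0.1], 0.59)]
scene punch call [([0.574, -0.166, 0.049], 0.83)]
scene fixture call [([0.538, 0.225, 0.04], 0.94), ([0.297, 0.252, 0.052], 0.93)]
scene fixture call [([0.532, 0.219, 0.003], 0.94), ([0.282, 0.254, -0.002], 0.77), ([0.348, -0.088, -0.003], 0.66)]
scene bush call [([0.539, 0.222, 0.039], 0.94), ([0.371, -0.078, 0.054], 0.92), ([0.301, 0.257, 0.051], 0.63)]
scene bush call [([0.533, 0.216, 0.045], 0.87), ([0.281, 0.252, 0.062], 0.75), ([0.356, -0.092, 0.063], 0.62)]
scene stand call [([0.598, -0.163, 0.045], 0.8)]
scene stand call [([0.577, -0.164, 0.001], 0.55)]
scene hole0 call [([0.6, -0.165, 0.044], 0.97)]
scene hole0 call [([0.582, -0.119, 0.05], 0.96), ([0.57, -0.214, 0.046], 0.93), ([0.578, -0.164, 0.047], 0.61)]
scene hole1 call [([0.6, -0.165, 0.044], 0.97)]
scene hole1 call [([0.582, -0.119, 0.05], 0.96), ([0.57, -0.214, 0.046], 0.
[... 1333 characters left out ...]
0.117, 0.056], 0.64)]
top hole1 call [([0.563, -0.155, 0.049], 0.81)]
top hole1 call [([0.578, -0.165, 0.047], 0.93), ([0.569, -0.212, 0.047], 0.68), ([0.582, -0.117, 0.056], 0.64)]
top hole2 call [([0.563, -0.155, 0.049], 0.81)]
top hole2 call [([0.578, -0.165, 0.047], 0.93), ([0.569, -0.212, 0.047], 0.68), ([0.582, -0.117, 0.056], 0.64)]
top scriber call [([0.523, 0.234, 0.048], 0.55), ([0.578, -0.117, 0.095], 0.43)]
top scriber call []
top drift call []
top drift call [([0.57, -0.215, 0.045], 0.39)]
1.9 [0.20535512 0.16490222 0.21993091] [[-9.05638637e-01  4.24050301e-01  2.98445819e-05]
 [ 4.24050301e-01  9.05638638e-01 -7.86783262e-06]
 [-3.03647633e-05  5.53019073e-06 -1.00000000e+00]]
```

View pics/scene0.png

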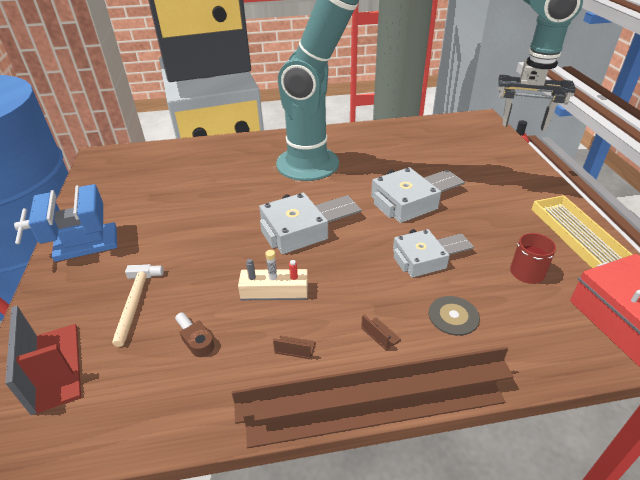

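View pics/top0.png

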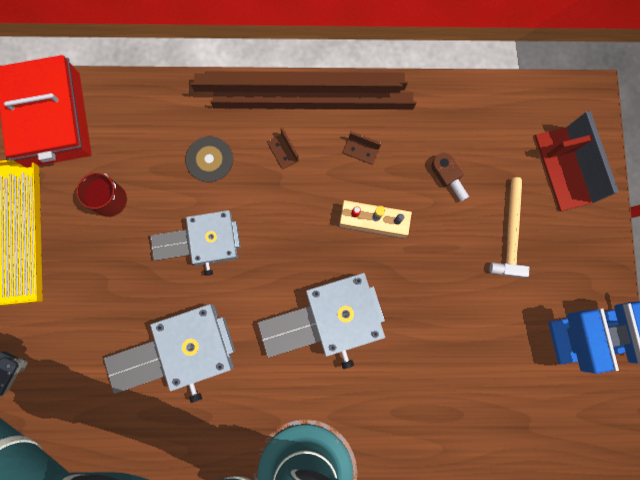

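The scene view shows three fixtures. The smallest is at about (421,248) in scene and (211,237) in top. The tool block is at (273,283): the drift is on the left, the brass-capped punch in the middle and the red scriber on the right. The networks agree, putting the punch at about (0.577,-0.164) and the bush at about (0.532,0.219). Next I'll look at both from the wrist camera, at the same relative height and orientation.

```bash
cat > h.py <<'E'
from station import *
import numpy as np,cv2
yaw=-0.135
c,s=np.cos(yaw),np.sin(yaw)
RA=np.array([[-s,c,0],[c,s,0],[0,0,-1.]]).T
RB=np.array([[s,-c,0],[-c,-s,0],[0,0,-1.]]).T
def shot(name):
    s=env.sense(); p,d=viewer.read_camera("wrist")
    cv2.imwrite(f"pics/{name}.png",p[:,:,::-1]); np.savez(f"pics/{name}.npz",p=p,d=d,pos=s["ee_pos"],R=s["tcp_rot"]); return s,p,d
E
python3 - <<'E'
from h import *
i=viewer.camera_info("wrist");print(i)
for R,n in((RA,"A"),(RB,"B")):
    for P in([.532,.219,.2],[.577,-.164,.2]): print(n,np.round(solver.inverse_kinematics(P,R),2))
q=[solver.inverse_kinematics([.532,.219,.2],R) for R in(RA,RB)]
k=min((0,1),key=lambda j:abs(q[j][6])); R=(RA,RB)[k]; print("use","AB"[k])
env.reach([.532,.219,.2],R); env.movel([.532,.219,.118]); s,_,_=shot("wb"); 
print([(f,[(np.round(r["at"],4).tolist(),round(r["score"],2)) for r in g("wrist","bush")]) for f,g in(("s",search_frame),("t",tip_of))])
env.movel([.532,.219,.21]); env.reach([.577,-.164,.2],R); s2,_,_=shot("wp")
print([(n,[(np.round(r["at"],4).tolist(),round(r["score"],2)) for r in tip_of("wrist",n)]) for n in("punch","hole1")])
for z in(s,s2):print(z["t"],z["ee_pos"],z["tcp_rot"],z["wrist_force"],z["gripper_width"])
a=cv2.hconcat([cv2.imread("pics/wb.png"),cv2.imread("pics/wp.png")]);cv2.imwrite("pics/ab.png",cv2.resize(a,(800,300)))
E
```

```text
{'intrinsics': array([[371.64829954,   0.        , 319.10580462],
       [  0.        , 371.64829954, 236.38287282],
       [  0.        ,   0.        ,   1.        ]]), 'T_tool_cam': array([[-1.08452893e-03,  9.62589298e-01,  2.70962484e-01,
         7.55408238e-02],
       [ 9.99999386e-01,  1.10562835e-03,  7.47787842e-05,
         1.65024911e-03],
       [-2.27602546e-04,  2.70962399e-01, -9.62589906e-01,
        -1.71602026e-01],
       [ 0.00000000e+00,  0.00000000e+00,  0.00000000e+00,
         1.00000000e+00]])}
A [-0.76  0.37  0.4   1.83 -0.17  0.98 -0.43]
A [-0.33  0.47  0.74  1.78 -0.36  1.03  0.41]
B [-0.28  0.37 -0.21  1.79  0.09  0.99  2.48]
B [-0.65  0.78  1.35  1.8  -0.81  1.25 -2.35]
use A
[('s', [([0.334, 0.2621, 0.0662], 0.96), ([0.5245, 0.2441, 0.0467], 0.91)]), ('t', [([0.28, 0.2532, 0.0625], 0.95), ([0.5326, 0.2206, 0.0506], 0.78)])]
[('punch', [([0.5756, -0.1627, 0.0478], 0.83)]), ('hole1', [([0.5836, -0.1147, 0.0497], 0.94), ([0.5768, -0.1646, 0.049], 0.58), ([0.5673, -0.2159, 0.0509], 0.57)])]
4.25 [0.53243763 0.21940973 0.11848069] [[ 1.34126993e-01  9.90963850e-01  7.73106977e-04]
 [ 9.90964074e-01 -1.34127250e-01  2.90665807e-04]
 [ 3.91734020e-04  7.27135109e-04 -9.99999659e-01]] [-0.18237426 -0.1218669   0.79241582] 0.09170288245258436
6.6 [ 0.57741777 -0.16217324  0.19967009] [[ 1.32240296e-01  9.91217622e-01 -3.59279238e-04]
 [ 9.91217330e-01 -1.32239932e-01  8.96982687e-04]
 [ 8.41593985e-04 -4.74741064e-04 -9.99999533e-01]] [-0.16506948  0.29193441  0.06099863] 0.09215813241019385
```

View pics/ab.png

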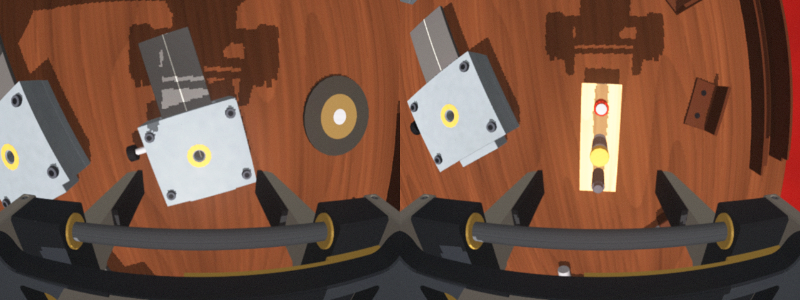

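The left half (bush) has the brass ring at full-frame pixel (318,249). In the right half (block) the cap is at (318,250), with the red scriber above it and the drift below. I'll take sub-pixel centres of both brass features through depth and the calibration.

```bash
cat >> h.py <<'E'
I=viewer.camera_info("wrist");K=I["intrinsics"];T=I["T_tool_cam"]
def rays():
    v,u=np.mgrid[:480,:640].astype(float); x=(u-K[0,2])/K[0,0]; y=(v-K[1,2])/K[1,1]
    r=np.hypot(x,y)+1e-9; t=np.tan(r)/r
    return np.stack([x*t,-y*t,-np.ones_like(x)],-1)   # unit depth
def cloud(z):
    X=rays()*z["d"][...,None]
    return (X@T[:3,:3].T+T[:3,3])@z["R"].T+z["pos"]
def pix2plane(z,u,v,h):
    x=(u-K[0,2])/K[0,0]; y=(v-K[1,2])/K[1,1]; r=np.hypot(x,y)+1e-9;t=np.tan(r)/r
    d=z["R"]@T[:3,:3]@np.array([x*t,-y*t,-1]); o=z["R"]@T[:3,3]+z["pos"]
    return o+d*(h-o[2])/d[2]
def yellow(z):
    h=cv2.cvtColor(z["p"],cv2.COLOR_RGB2HSV); return cv2.inRange(h,(20,110,90),(35,255,255))
def circ(P):
    A=np.c_[2*P,np.ones(len(P))]; s=np.linalg.lstsq(A,(P**2).sum(1),rcond=None)[0]
    return s[:2],np.sqrt(s[2]+s[:2]@s[:2])
def feature(z,h,box=70,uv=(318,249)):
    m=yellow(z).astype(bool); q=np.zeros_like(m); q[uv[1]-box:uv[1]+box,uv[0]-box:uv[0]+box]=1; m&=q
    C=cloud(z); zz=C[...,2][m&(z["d"]>0)]; zr=np.percentile(zz,90)
    m&=abs(C[...,2]-zr)<.004
    cs,_=cv2.findContours(m.astype(np.uint8)*255,cv2.RETR_EXTERNAL,cv2.CHAIN_APPROX_NONE)
    k=max(cs,key=cv2.contourArea)[:,0]
    P=np.array([pix2plane(z,u,v,h)[:2] for u,v in k]); c0,r0=circ(P)
    e=abs(np.hypot(*(P-c0).T)-r0); c1,r1=circ(P[e<=max(np.percentile(e,80),1e-4)])
    return c1,r1,e.std(),zr,k.mean(0)
E
python3 - <<'E'
from h import *
for n,h in(("wb",.046),("wp",.128)):
    z=dict(np.load(f"pics/{n}.npz")); f=feature(z,h); print(n,f,"rel",z["R"].T@np.r_[f[0]-z["pos"][:2],0])
env.pause(.3); 
z=env.sense(); print(z["ee_pos"],z["wrist_force"],z["joint_velocities"].max() if hasattr(z["joint_velocities"],"max") else 0)
shot("wp2"); z=dict(np.load("pics/wp2.npz")); f=feature(z,.128); print(f,z["pos"])
E
```

```text
wb (array([0.53327519, 0.21934744]), np.float64(0.012331923294076653), np.float64(0.00013829341248602673), np.float64(0.04875461014241521), array([318.30693069, 248.51485149])) rel [5.06099159e-05 8.38344076e-04 6.29415251e-07]
wp (array([ 0.57832266, -0.16363325]), np.float64(0.010200800317944033), np.float64(0.0002140680025833265), np.float64(0.1302268242938076), array([318.75581395, 251.53488372])) rel [-1.32753081e-03  1.09001076e-03 -1.63471558e-06]
[ 0.57707595 -0.1637125   0.20004833] [-0.34241659  0.34382201  0.11035289] 0.004454186286396694
(array([ 0.57824436, -0.16356834]), np.float64(0.0101380104905383), np.float64(0.0001592558956955505), np.float64(0.1302893163699169), array([318.96428571, 248.42857143])) [ 0.57707595 -0.1637125   0.20004833]
```

```bash
cat >> h.py <<'E'
def st(l):
    s=env.sense(); print(l,round(s["t"],2),np.round(s["ee_pos"],4),"F",np.round(s["wrist_force"],2),"M",np.round(s["moment"],2),"w",round(s["gripper_width"],4),round(s["grasp_force"],1)); return s
E
python3 - <<'E'
from h import *
g=np.array([.5783,-.1636]); b=np.array([.5333,.2193])
env.movel([*g,.2],frame=RA); env.movel([*g,.069],frame=RA,rate=.08); env.pause(.2); st("down")
effector.grasp(45); env.pause(.3); st("grasped")
env.movel([*g,.12],rate=.06); env.pause(.2); st("mid"); env.movel([*g,.19],rate=.12); env.pause(.2); st("lift")
env.movel([*b,.19],frame=RA,rate=.2); env.movel([*b,.122],frame=RA,rate=.1); env.pause(.4); st("hover")
shot("h1")
im=cv2.imread("pics/h1.png"); cv2.imwrite("pics/h1c.png",cv2.resize(im[150:350,190:450],None,fx=3,fy=3,interpolation=cv2.INTER_CUBIC))
print(tip_of("wrist","point"),tip_of("wrist","bush"))
E
```

```text
down 9.34 [ 0.5785 -0.1636  0.0693] F [ 0.35  0.69 -0.19] M [-0.12  0.07 -0.  ] w 0.092 0.0
grasped 10.72 [ 0.5781 -0.1636  0.069 ] F [-0.14  0.03  0.93] M [-0.03  0.46  0.  ] w 0.0205 45.0
mid 11.93 [ 0.578  -0.1636  0.1196] F [ 0.4  -0.35 -2.04] M [-0.07  0.07  0.03] w 0.0206 45.0
lift 12.86 [ 0.5778 -0.1635  0.1891] F [-0.38  0.1  -2.14] M [-0.11  0.12 -0.01] w 0.0206 45.0
hover 16.17 [0.5334 0.2194 0.1223] F [-1.06 -1.08 -1.79] M [-0.03  0.07 -0.03] w 0.0204 45.0
[{'at': [0.5336, 0.2161, 0.0613], 'score': 0.61}] [{'at': [0.2817, 0.2492, 0.0633], 'score': 0.84}, {'at': [0.5348, 0.219, 0.0489], 'score': 0.59}]
```

View pics/h1c.png

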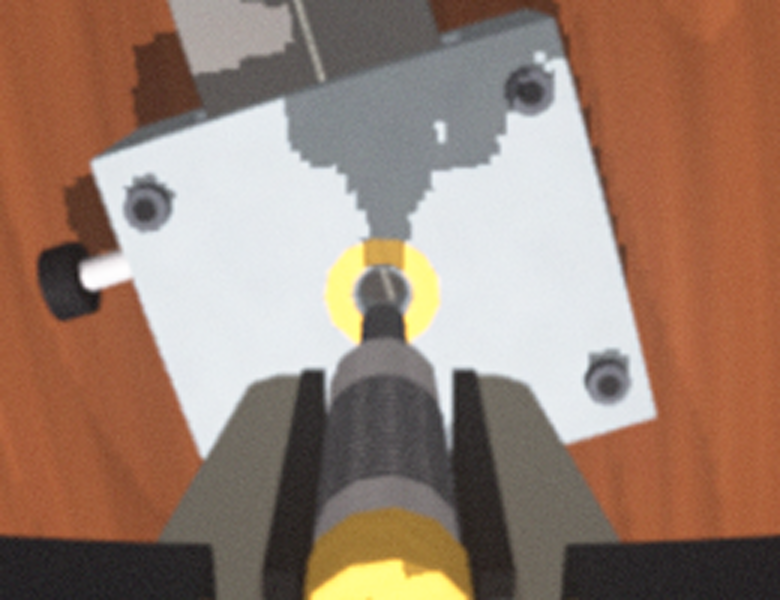

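The bush ring centre is at crop (383,292) and the punch axis is at column 384, so they line up. The spindle leads into the bore. I'll descend with force guarding.

```bash
cat >> h.py <<'E'
def force(n=4,dt=.01):
    a=[]
    for _ in range(n): a.append(np.r_[env.sense()["wrist_force"],env.sense()["moment"]]); env.pause(dt)
    return np.mean(a,0)
E
python3 - <<'E'
from h import *
b=np.array([.5333,.2193])
F0=force(10,.02); print("base",F0.round(2))
env.movel([*b,.109],frame=RA,rate=.05); env.pause(.15)
z=.109; log=[]
while z>.074:
    z-=.001; env.movel([*b,z],frame=RA,rate=.03); f=force()-F0; s=env.sense()
    log.append((round(s["t"],2),round(z*1e3,1),round(s["ee_pos"][2]*1e3,2),f.round(2).tolist()))
    if f[2]>1.5 or np.hypot(*f[:2])>3: break
for l in log: print(*l)
E
```

```text
base [ 0.07  0.09 -2.54 -0.06  0.07 -0.  ]
17.32 108.0 108.06 [-0.5, -0.3, 0.35, -0.01, -0.03, 0.02]
17.61 107.0 106.95 [-0.29, -0.09, -0.03, 0.0, 0.01, -0.01]
17.89 106.0 105.95 [-0.1, -0.47, -0.2, -0.0, -0.01, 0.01]
18.18 105.0 104.95 [0.29, -0.12, 0.83, -0.0, 0.01, -0.01]
18.46 104.0 103.95 [0.36, 0.5, 0.02, -0.01, -0.0, -0.01]
18.74 103.0 102.97 [-0.19, -0.38, 0.31, -0.03, 0.01, 0.01]
19.02 102.0 101.96 [-0.11, -0.42, -0.11, -0.01, -0.0, 0.01]
19.31 101.0 100.95 [0.12, 0.21, 0.22, 0.01, -0.0, -0.01]
19.59 100.0 99.93 [0.0, -0.15, 0.23, -0.01, 0.02, -0.0]
19.88 99.0 98.95 [-0.41, 0.07, -0.05, -0.02, -0.01, 0.01]
20.16 98.0 97.94 [-0.23, -0.58, 0.07, -0.02, 0.01, 0.01]
20.44 97.0 96.97 [0.21, -0.44, -0.37, 0.02, 0.0, 0.0]
20.73 96.0 95.94 [0.03, 0.09, -0.01, -0.01, -0.01, 0.03]
21.01 95.0 94.93 [0.51, -0.26, -0.11, 0.02, 0.01, -0.01]
21.29 94.0 93.95 [0.09, -0.2, 0.21, 0.0, -0.02, 0.0]
21.57 93.0 92.95 [0.48, 0.01, 0.01, -0.01, 0.02, 0.0]
21.86 92.0 91.96 [0.07, -0.43, 0.1, -0.02, -0.01, -0.03]
22.14 91.0 90.95 [-0.27, -0.28, -0.43, 0.0, 0.0, 0.01]
22.43 90.0 89.95 [-0.38, -0.04, 0.09, 0.0, -0.01, -0.02]
22.71 89.0 88.96 [0.06, -0.1, -0.07, 0.01, 0.0, 0.0]
22.99 88.0 87.96 [-0.15, 0.21, 0.09, 0.02, -0.02, -0.01]
23.27 87.0 86.94 [-0.4, 0.02, 0.09, -0.02, 0.01, -0.02]
23.56 86.0 86.05 [0.19, 0.03, 0.55, 0.01, -0.03, -0.04]
23.84 85.0 85.31 [-0.47, 0.1, 4.03, -0.03, 0.08, 0.01]
```

Run:
```python
from h import *
b=np.array([.5333,.2193]); F0=np.array([.07,.09,-2.54,-.06,.07,0])
z=.085; log=[]; mx=0
while True:
    z-=.00025; env.movel([*b,z],frame=RA,rate=.03); f=force(3)-F0; s=env.sense()
    log.append((round(s["t"],2),round(z*1e3,2),(s["ee_pos"]*1e3).round(2).tolist(),f.round(2).tolist()))
    if f[2]<mx-2.5: log.append("TRIP"); break
    mx=max(mx,f[2])
    if f[2]>17.5 or s["ee_pos"][2]<.0812: log.append("GUARD"); break
env.pause(.15)
log.append((force(3)-F0).round(2))
for l in log: print(l)
```

```text
(24.12, 84.75, [533.49, 219.4, 84.95], [0.1, 0.1, 4.35, 0.01, 0.09, 0.02])
(24.39, 84.5, [533.48, 219.39, 84.64], [-0.24, -0.22, 4.79, -0.03, 0.04, -0.03])
(24.67, 84.25, [533.45, 219.35, 84.38], [-0.11, -0.43, 6.22, -0.0, 0.02, 0.01])
(24.94, 84.0, [533.45, 219.38, 84.11], [0.18, 0.2, 6.45, 0.02, -0.02, 0.0])
(25.22, 83.75, [533.43, 219.36, 83.86], [-0.05, 0.11, 7.5, 0.02, -0.02, 0.0])
(25.49, 83.5, [533.45, 219.36, 83.64], [0.18, -0.09, 7.72, -0.0, 0.02, 0.04])
(25.77, 83.25, [533.48, 219.4, 83.46], [-0.69, -0.27, 7.84, 0.0, 0.06, 0.01])
(26.04, 83.0, [533.48, 219.39, 83.28], [0.01, -0.3, 9.36, -0.02, 0.12, 0.01])
(26.32, 82.75, [533.49, 219.43, 83.1], [-0.57, 0.06, 9.44, -0.03, 0.14, -0.02])
(26.59, 82.5, [533.53, 219.41, 82.92], [-1.34, -0.14, 9.14, -0.06, 0.15, 0.01])
(26.87, 82.25, [533.56, 219.44, 82.72], [-0.56, -0.3, 10.74, -0.04, 0.22, 0.01])
(27.14, 82.0, [533.54, 219.44, 82.54], [-0.66, -0.63, 11.26, -0.06, 0.23, 0.0])
(27.42, 81.75, [533.61, 219.44, 82.36], [-0.59, 0.04, 10.96, -0.08, 0.26, 0.01])
(27.69, 81.5, [533.64, 219.45, 82.19], [-1.04, -0.24, 12.31, -0.1, 0.29, 0.04])
(27.97, 81.25, [533.66, 219.46, 82.02], [-0.65, -0.3, 12.1, -0.11, 0.34, 0.0])
(28.24, 81.0, [533.68, 219.49, 81.83], [-1.63, 0.2, 12.69, -0.1, 0.37, -0.0])
(28.52, 80.75, [533.7, 219.5, 81.66], [-1.48, -0.19, 13.34, -0.12, 0.4, 0.01])
(28.79, 80.5, [533.74, 219.48, 81.46], [-2.42, -0.67, 13.62, -0.1, 0.43, -0.01])
(29.07, 80.25, [533.73, 219.52, 81.29], [-1.63, -0.35, 14.28, -0.16, 0.46, 0.01])
(29.34, 80.0, [533.38, 219.36, 80.19], [0.76, -0.15, 6.93, 0.02, -0.05, 0.03])
TRIP
[ 0.09  0.18  8.27 -0.01 -0.01  0.01]
```

It tripped at about 14.3 N, dropping to 7 N. Now I'll retract and check how the punch sits in the grip above the hole.

Run:
```python
from h import *
b=np.array([.5333,.2193]); g=np.array([.5782,-.1636])
env.movel([*b,.112],frame=RA,rate=.06); env.movel([*b,.19],frame=RA,rate=.12); st("up")
env.movel([*g,.19],frame=RA,rate=.2); env.movel([*g,.121],frame=RA,rate=.1); env.pause(.4); st("hover"); shot("h2")
a,c=[cv2.resize(cv2.imread(f"pics/{n}.png")[150:380,220:420],None,fx=2,fy=2.,interpolation=cv2.INTER_CUBIC) for n in("h1","h2")]
cv2.imwrite("pics/cmp.png",cv2.hconcat([a,c]))
```

```text
up 31.0 [0.5327 0.2192 0.1893] F [ 0.17  0.16 -3.01] M [-0.09  0.05  0.01] w 0.0205 45.0
hover 34.32 [ 0.5784 -0.1636  0.1213] F [ 0.42  0.59 -3.37] M [-0.07  0.04  0.01] w 0.021 45.0
```

View pics/cmp.png

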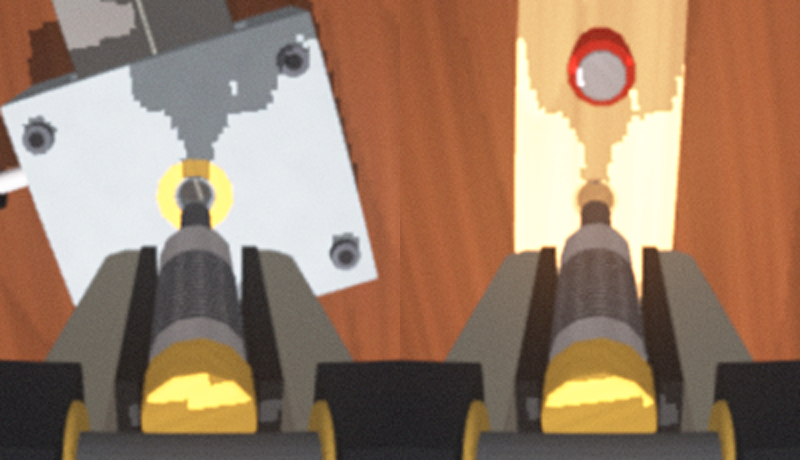

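The grip looks unchanged (left before, right after). The empty hole at (595,190) lines up with the spindle at column 596, so I'll insert under guard.

Run:
```python
from h import *
g=np.array([.5782,-.1636]); F0=force(8,.02); print(F0.round(2))
env.movel([*g,.112],frame=RA,rate=.06)
z=.112; log=[]; ok=False
while z>.0655:
    z-=.0015 if z>.1 else .004 if z>.0745 else .0005
    env.movel([*g,z],frame=RA,rate=.04); f=force(3)-F0; s=env.sense()
    log.append((round(s["t"],2),round(z*1e3,1),(s["ee_pos"]*1e3).round(2).tolist(),f.round(1).tolist()))
    if f[2]>(1.8 if z>.0725 else 4) or np.hypot(*f[:2])>5: break
for l in log: print(*l)
```

```text
[ 0.16  0.08 -2.51 -0.04  0.07  0.02]
35.08 110.5 [578.23, -163.66, 110.52] [-0.3, -0.1, 0.7, -0.0, 0.0, -0.0]
35.35 109.0 [578.18, -163.58, 108.98] [0.3, 0.2, 0.4, 0.0, -0.0, -0.0]
35.62 107.5 [578.16, -163.55, 107.43] [0.3, 0.1, -0.2, -0.0, -0.0, -0.0]
35.9 106.0 [578.15, -163.61, 105.93] [0.0, -0.5, -0.7, -0.0, -0.0, -0.0]
36.17 104.5 [578.11, -163.59, 104.4] [-0.0, 0.6, -0.0, -0.0, -0.0, -0.0]
36.45 103.0 [578.12, -163.6, 102.9] [-0.6, 0.1, -0.2, -0.0, 0.0, -0.0]
36.73 101.5 [578.14, -163.57, 101.41] [-0.1, -0.2, 0.4, -0.0, -0.0, -0.0]
37.0 100.0 [578.16, -163.56, 99.91] [-0.4, 0.3, 0.3, -0.0, 0.0, -0.0]
37.27 96.0 [578.03, -163.54, 95.73] [-0.8, 0.4, 0.2, -0.0, -0.0, -0.0]
37.55 92.0 [578.04, -163.57, 91.75] [0.1, 0.1, 0.2, -0.0, 0.0, -0.0]
37.83 88.0 [578.04, -163.57, 87.76] [-0.4, 0.1, 0.0, -0.0, 0.0, -0.0]
38.1 84.0 [578.08, -163.54, 83.79] [-0.1, 0.1, 0.8, -0.0, -0.0, -0.0]
38.38 80.0 [578.05, -163.55, 79.78] [-0.3, -0.3, 0.0, -0.0, 0.0, -0.0]
38.65 76.0 [578.02, -163.57, 75.78] [-0.4, -0.1, 0.1, -0.1, 0.0, -0.0]
38.92 72.0 [578.06, -163.56, 71.78] [-0.6, 0.6, -0.1, -0.1, -0.0, -0.0]
39.2 71.5 [578.22, -163.62, 71.53] [0.0, -0.3, -0.6, -0.0, 0.0, 0.0]
39.48 71.0 [578.19, -163.59, 71.0] [-0.3, -0.0, -0.1, -0.0, -0.0, -0.0]
39.75 70.5 [578.18, -163.58, 70.47] [-0.3, 0.1, 0.2, -0.0, 0.0, -0.0]
40.02 70.0 [578.18, -163.59, 69.98] [0.7, -0.3, 0.1, -0.0, 0.0, -0.1]
40.3 69.5 [578.2, -163.61, 69.48] [0.2, 0.3, -0.0, -0.0, -0.0, -0.0]
40.58 69.0 [578.28, -163.64, 69.06] [-0.0, -0.1, 0.4, -0.0, -0.1, -0.0]
40.85 68.5 [578.35, -163.69, 68.92] [-1.4, 0.7, 5.7, 0.1, 0.3, -0.0]
```

It seated at z≈0.069, the original height. Now I'll release, rise and check.

Run:
```python
from h import *
g=np.array([.5782,-.1636])
env.movel([*g,.069],frame=RA,rate=.03); effector.release(); env.pause(.3); st("open")
env.movel([*g,.2],frame=RA,rate=.1); env.pause(.4); st("up"); shot("end")
z=dict(np.load("pics/end.npz")); print(feature(z,.128))
cv2.imwrite("pics/endc.png",cv2.resize(cv2.imread("pics/end.png")[110:330,220:420],None,fx=2.5,fy=2.5))
```

```text
open 42.52 [ 0.5782 -0.1636  0.069 ] F [ 0.13 -0.18 -0.54] M [-0.08  0.09 -0.05] w 0.0921 0.0
up 44.38 [ 0.5781 -0.1636  0.1999] F [0.49 0.2  0.27] M [-0.08  0.06 -0.  ] w 0.0919 0.0
(array([ 0.57875043, -0.16312847]), np.float64(0.0101923579371007), np.float64(0.0001487961615258835), np.float64(0.1302541665112194), array([317.91566265, 248.59036145]))
```

View pics/endc.png

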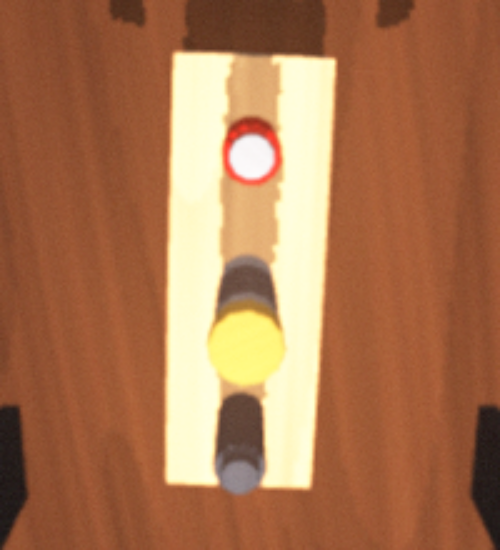

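The cap, at crop (247,345), is within 0.7 mm of its starting position and at the same height. The scriber at (252,157) and the drift at (240,470) are still standing in their holes.

```bash
python3 -c "
from station import workorder
print(workorder.finish_job())"
```

```text
the job is handed in; nothing more can be done
None
```

The punch tripped once in the guide bush of the smallest fixture, at about 14 N. It is back in its own hole, seated and released, and I handed the job in at about 44 s; no verdict was returned.

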